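# Release the slicer's blade insert and stop it on the ramp

### The job

Take the orange blade insert off its latch on the sloping vegetable slicer: press the slicer's red release key right down with one finger while the other finger already waits low over the ramp below the insert, so that the insert, which springs off and would slide away down the ramp, runs against that finger and stops. Keep the key down until the insert lies still against the finger, and finish with the finger still holding it there on the ramp. Lift nothing, and leave the other goods where they are.

Things in the scene. Friction and masses are not known exactly. Their poses are not given: they have to be found in the camera images.
- slicer: White slicer (mandoline) fixed at a 22 degree slope, steel ramp 132 mm wide over its rails. Origin: on the ramp's surface and centre line, at the insert's lower edge while latched, 86 mm above the table. x: down the slope; y: across, towards the red key; z: out of the ramp. Ramp surface: z = 0. Rails 12 mm high along both sides, inner faces at y = 58 and -58 mm. Loop handle at the top end.
- ramp_end (a point): Middle of the ramp's open lower end, 150 mm down the slope from the slicer's origin, about 30 mm above the table. Nothing on the smooth ramp stops the insert: once free, pushed off by a 3 N ejector spring behind it (12 mm stroke), it runs more than 90 mm down within half a second.
- key_top (a point): Centre of the top of the red release key, a ribbed flat plate 44 mm along the ramp (slicer x = 33 to 77 mm) by 26 mm across (y = 69 to 95 mm), just outside the rail on the slicer's +y side. Its top is parallel to the ramp: 16 mm above the plane of the ramp's surface when up, 7 mm when right down. The point moves with the key.
- release_key (a joint): Travel of the red key, m: 0 up, 0.009 right down against its stop; it moves square to the ramp and springs back up. It needs 1.5 N to start and about 5 N right down. From 0.005 to 0.006 on, two teeth joined to the key drop out of the way of the insert's lugs and the insert is free.
- insert: The orange blade insert with steel V blades, loose, 0.13 to 0.25 kg: a plate 95 mm along the ramp, 114 mm wide over its side flanges, 18 mm thick, with a front bar 100 mm wide and 22 mm high across its lower edge. Origin: centre of its underside; axes as the slicer's (x down the slope). Latched at the start with its lower edge at slicer x = 0; it slides between the rails.
- insert_front (a point): Middle of the lower (front) edge of the insert, on its underside: this edge meets the finger.
- food_holder: White round food holder with a knob, 84 mm across, 53 mm high, loose, beside the slicer; origin under its centre. Leave alone.
- spare_insert: Green spare blade insert, 95 x 114 x 22 mm, loose, lying flat beyond the ramp's lower end; origin under its centre. Leave alone.
- pudding_cup: Aluminium pudding cup, 64 mm across, 50 mm high, loose, beside the slicer on the key's side; origin under its centre. Leave alone.
- cake_mould: Fluted aluminium cake mould standing dome up, 124 mm across, 60 mm high, loose; origin under its centre. Leave alone.
- small_steamer: Small bamboo steamer with lid, 128 mm across, 72 mm high, loose; origin under its centre. Leave alone.
- tin_canister: Steel canister, 80 mm across, 95 mm high, loose; origin under its centre. Leave alone.
- pastry_brush: Pastry brush with a wooden handle, about 200 mm long, 20 mm high, loose, lying on the table to the robot's left; origin under its middle. Leave alone.
Not all that is in view belongs to the job. What is meant by the insert is not purple or white, and is the larger of those in its own colour.

How it is judged:
By the outcome, as a careful person would: the job done as asked, in the order asked, and still so for the second after the job is handed in, while the arm keeps its last pose, push and grip.
It also fails if it takes over 29 s, if anything falls off the work surface, if the arm or the gripper's body presses on something with over 40 N, if the wrist force passes 120 N, or if a joint passes its speed limit or range.

### The arm

A 7-joint arm with a two-finger parallel gripper is mounted at the origin on the work surface. World frame = base frame: x ahead of the robot, y to its left, z up, the work surface at z = 0. Lengths are in m, angles in rad, forces in N, time in s.
With the tool pointing down it reaches from about 0.4 to 0.85 m from the base axis. Payload 4.5 kg.
Tool frame: the origin (TCP) lies at the very end of the fingers, on their centre line; the grasp point (between the pads) lies 19 mm behind it (r.grip_point_offset is the distance from the TCP to the grasp point, in m); z points along the fingers, y is the line along which they close (so a half turn about z gives the same grasp; the last joint's range is limited). The gripper opens to 88 mm and grips with 3 to 60 N. Pads are 18 mm wide; open, the fingers measure 123 mm over their backs; the gripper's body (75 mm by 187 mm) begins 45 mm behind the grasp point.
Start: joints at [-1.293, 0.689, -0.195, 1.565, 0.157, 0.902, -0.215], TCP at [0.151, 0.607, 0.239] pointing down, gripper open.
Joint ranges: [-3.01, 3.01], [-0.46, 2.08], [-1.47, 1.51], [0.13, 2.56], [-1, 4.14], [0.04, 2.09], [-2.66, 2.66]. Speed limits (rad/s): [2.57, 2.57, 3.14, 3.14, 3.14, 3.14, 3.14].

### API

Orientations are given as a unit quaternion [x, y, z, w].
In Python, from plant import r gives the robot as it stands.
- The arm moves only by the tool carry_out, never from a script. Its argument "rows" is a list of rows, each a list of 3 entries, a list of its own where there are three numbers: the shift along the tool's x, y, z in cm, then the turn, a rotation vector about the tool's x, y, z in degrees, then the closure, from 0 (fully open) to 1 (shut). A call has 1 to 12 rows; each row is the pose to reach, as a shift and turn from the pose commanded when the call began, along the tool's axes at that moment; what a row does not reach only later rows make up. A row lasts 1/10 s, in which the tool goes at most 50 mm and 8.59 degrees, less where a joint would pass 70% of its speed; a pose out of reach is approached as far as the arm can. A call with a gripper value outside its range is refused whole. The fingers move at their own pace and stop on an object; "newtons" is the grip in N (left out, the last holds). Time passes only in rows, so rows that repeat a pose let the fingers close. It gives the time, the measured TCP pose, the force, the opening and the grip force at its end, in the units of the state.
- r.get_state(): the state, without advancing time (a new reading comes with each control period).
- r.snapshot(name): name is "side" or "top"; returns a dict with "image" (480x640x3 uint8, red, green, blue), "fx", "fy", "cx", "cy" (pixels), "pose" (4x4, takes a point from camera to world coordinates). Camera axes: x right, y up, looking along -z (the intrinsics and any distortion apply to the point x, -y, -z); pixel columns grow to the right and rows downward; lengths in m; the calibration is good to about 2 mm. A picture is of the moment at which its call begins. There is no depth.
- r.finish_job(): hands the job in; it is judged then, once.
The state is a dict: "clock": time; "q": joint angles; "qd": joint speeds; "joint_torque": joint torques, N m; "tool_pos": TCP position; "eef_rot": TCP orientation; "contact_force": force on the tool from outside, world axes, zero at the start; "moment": the same for the moment, N m; "opening": opening from 0.0 (shut) to 1.0 (fully open); "finger_force": force on a finger pad.
Only numpy, scipy, OpenCV 4.12 (cv2) and the standard library are available. Lean on these libraries where they do the work, as an engineer would, in place of code of your own. Each camera call takes 0.05 s, during which the arm holds its last target. There are 200 camera calls.

## Working session

There is one attempt and no reset: what is moved stays moved. The work goes in short steps, Python scripts to look and compute and a tool call to move; the robot and the scene stay as the last step left them, time stands still between calls to the robot, and variables do not carry over. Pictures are saved under pics/ and viewed, at most 10 in all, crops included, and the job is handed in when it is done.

Besides the shell and the picture viewer there is one more tool, called after "Request:" as name(argument=value, ...), one argument or row to a line, values as JSON. carry_out: Moves the arm, as the interface text tells. Its arguments: {"type":"object","properties":{"rows":{"type":"array"},"newtons":{"type":"number"}},"required":["rows"]}

```bash
mkdir -p pics
python3 - <<'E'
from plant import r
import cv2,numpy as np
s=r.get_state();print({k:np.round(v,3).tolist() for k,v in s.items()})
for n in("side","top"):
    d=r.snapshot(n);cv2.imwrite(f"pics/{n}0.png",d["image"][:,:,::-1]);np.savez(f"pics/{n}0.npz",**d)
    print(n,{k:(np.round(v,4).tolist()) for k,v in d.items() if k!="image"})
E
```

```text
{'clock': 0.0, 'q': [-1.293, 0.69, -0.195, 1.566, 0.157, 0.902, -0.215], 'qd': [0.001, -0.001, -0.0, 0.001, -0.0, 0.001, -0.0], 'joint_torque': [0.0, -52.756, -1.267, -15.343, -0.053, 0.007, 0.0], 'tool_pos': [0.151, 0.606, 0.238], 'eef_rot': [0.122, 0.993, -0.001, -0.0], 'contact_force': [-0.085, -1.022, 0.092], 'moment': [-0.03, -0.024, 0.063], 'finger_force': 0.0, 'opening': 0.998}
side {'fx': 558.7375, 'fy': 558.7375, 'cx': 319.8847, 'cy': 240.5466, 'pose': [[-0.7522, -0.4303, 0.499, 1.3368], [0.6586, -0.4675, 0.5897, 0.9692], [-0.0205, 0.7722, 0.6351, 1.1284], [0.0, 0.0, 0.0, 1.0]]}
top {'fx': 448.7817, 'fy': 448.7817, 'cx': 317.7189, 'cy': 243.3348, 'pose': [[-0.0295, 0.9867, -0.1596, 0.3163], [-0.9994, -0.032, -0.0132, -0.0244], [-0.0182, 0.1591, 0.9871, 1.3615], [0.0, 0.0, 0.0, 1.0]]}
```

```bash
ls
```

```text
pics
```

View pics/side0.png

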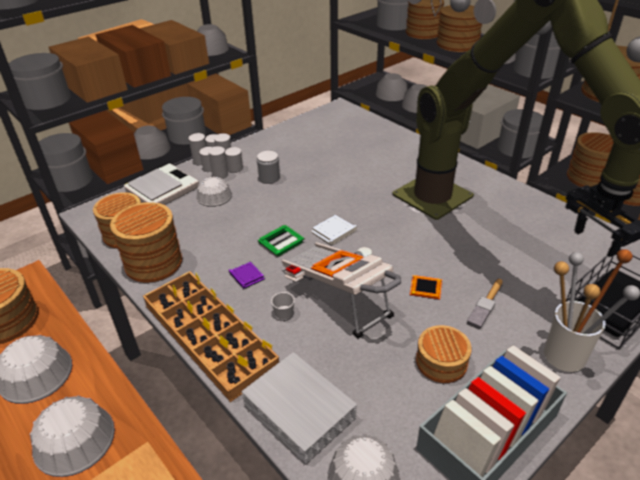

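View pics/top0.png

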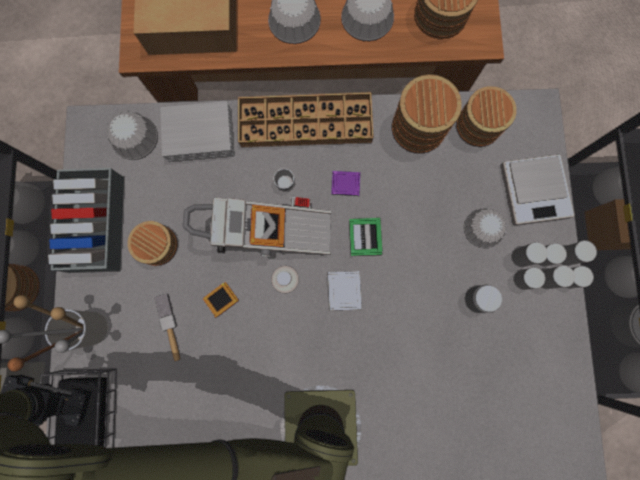

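Side view: slicer in the middle, orange insert at about (338,262), red key at (293,269). Top view: insert at (267,226), red key at (302,202), ramp end at x≈330. The ramp points along world −y, with the key on the +x side. I'll crop and measure next.

```bash
cat > h.py <<'E'
import numpy as np,cv2
def proj(d,P):
    T=np.linalg.inv(d["pose"]);p=np.atleast_2d(P)@T[:3,:3].T+T[:3,3]
    return np.c_[d["fx"]*p[:,0]/-p[:,2]+d["cx"],d["fy"]*-p[:,1]/-p[:,2]+d["cy"]]
def ray(d,u,v,z):
    T=d["pose"];k=T[:3,:3]@np.array([(u-d["cx"])/d["fx"],-(v-d["cy"])/d["fy"],-1]);o=T[:3,3]
    return o+k*(z-o[2])/k[2]
E
python3 - <<'E'
from h import *
t=np.load("pics/top0.npz");s=np.load("pics/side0.npz")
a=cv2.resize(t["image"][170:270,180:345],None,fx=4.8,fy=4.8,interpolation=cv2.INTER_CUBIC)
cv2.imwrite("pics/tc.png",a[:,:,::-1])
for n,d in(("t",t),("s",s)):
    h=cv2.cvtColor(d["image"],cv2.COLOR_RGB2HSV);
    for c,m in(("red",((h[...,0]<4)|(h[...,0]>174))&(h[...,1]>180)&(h[...,2]>90)),("or",(abs(h[...,0].astype(int)-12)<5)&(h[...,1]>200)&(h[...,2]>150))):
        N,_,st,ce=cv2.connectedComponentsWithStats(m.astype(np.uint8))
        for i in range(1,N):
            if st[i,4]>25:print(n,c,st[i],ce[i].round(1))
E
```

```text
t red [296 198  13   8  58] [301.8 202.3]
t red [ 52 209  42  10 348] [ 72.  212.9]
s red [287 266  14   8  67] [293.4 269.4]
s red [ 469  377   56   82 1080] [498.6 405.6]
s or [312 251  50  25 360] [333.9 262. ]
s or [411 276  30  23 235] [425.9 287.3]
```

View pics/tc.png

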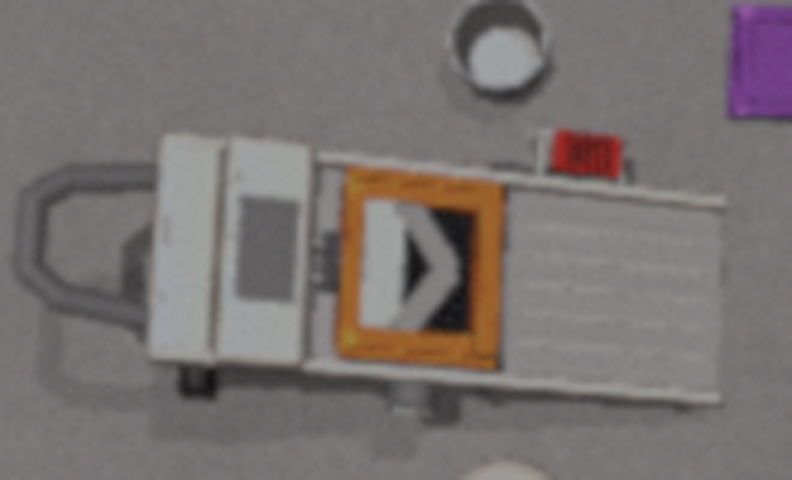

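The crop shows the rail ends at (724,203) and (720,402), the key from (553,131) to (623,180), and the insert's rear corners at (347,168) and (338,358). From these I'll fit the slicer's x, y and yaw.

```bash
cat >> h.py <<'E'
from scipy.spatial.transform import Rotation as R
def S(p):
    M=np.eye(4);M[:3,:3]=(R.from_euler('z',p[2])*R.from_euler('y',22,degrees=True)).as_matrix();M[:3,3]=[p[0],p[1],.086];return M
def W(p,P):
    M=S(p);return np.atleast_2d(P)/1000@M[:3,:3].T+M[:3,3]
E
python3 - <<'E'
from h import *
from scipy.optimize import least_squares
t=np.load("pics/top0.npz");s=np.load("pics/side0.npz")
px=np.array([[724,199],[720,404],[587,155],[347,168],[338,358]])
px=np.array([180,170])+(px+.5)/4.8-.5
P=[[150,66,12],[150,-66,12],[55,82,16],[-95,57,18],[-95,-57,18]]
f=lambda p:np.r_[(proj(t,W(p,P))-px).ravel(),(proj(s,W(p,[55,82,16]))-[293.4,269.4]).ravel()]
o=least_squares(f,[.55,.1,-1.57]);print(o.x,np.degrees(o.x[2]),f(o.x).round(1))
np.save("p.npy",o.x)
print(W(o.x,[[0,0,0],[150,0,0],[55,82,16]]).round(4))
# things near
for n,u,v,z in(("holder",285,280,.05),("cup",284.5,180,.05),("spare",366,237,.02)):print(n,ray(t,u,v,z).round(3))
E
```

```text
[ 0.56972531  0.09738179 -1.62151919] -92.90620583240371 [ 0.4 -0.4  0.5  0.2 -0.3 -0.2 -0.8 -0.2 -0.8  0.3 -0.5 -1.2]
[[ 0.5697  0.0974  0.086 ]
 [ 0.5627 -0.0415  0.0298]
 [ 0.6487  0.0363  0.0802]]
holder [0.423 0.092 0.05 ]
cup [0.726 0.088 0.05 ]
spare [ 0.548 -0.153  0.02 ]
```

```bash
cat >> h.py <<'E'
def togo(s,p,P):
    M=S(p)[:3,:3];G=np.c_[-M[:,0],M[:,1],-M[:,2]]
    C=R.from_quat(s["eef_rot"]);sh=C.inv().apply(W(p,P)[0]-s["tool_pos"])*100
    rv=(C.inv()*R.from_matrix(G)).as_rotvec(degrees=True)
    M4=S(p);cur=M[:3].T@(np.array(s["tool_pos"])-M4[:3,3])*1000
    print("shift cm",sh.round(2),"rot",rv.round(2),"tcp in slicer mm",cur.round(1),"t",s["clock"],"F slicer",(M.T@s["contact_force"]).round(1),"op",s["opening"])
E
python3 - <<'E'
from h import *;from plant import r
s=r.get_state();p=np.load("p.npy");togo(s,p,[50,41,240]);togo(s,p,[50,41,60])
E
```

```text
shift cm [-59.57 -51.84  -5.09] rot [-15.22  18.46  77.89] tcp in slicer mm [-508.2 -444.2  -41.4] t 0.1 F slicer [-0.2 -0.6  0.2] op 0.99888536749201
shift cm [-58.27 -45.19  11.59] rot [-15.22  18.46  77.89] tcp in slicer mm [-508.2 -444.2  -41.4] t 0.1 F slicer [-0.2 -0.6  0.2] op 0.99888536749201
```

Request:
carry_out(
  rows=[
    [[-2, -2, -4], [0, 0, 0], 0],
    [[-5, -4.5, -6], [-2, 2, 8], 0.1],
    [[-9, -8, -7], [-4, 4, 16], 0.2],
    [[-12.5, -11, -7], [-5, 6, 24], 0.26],
    [[-16, -14, -7], [-7, 8, 32], 0.26],
    [[-19.5, -17, -7], [-8, 10, 40], 0.26],
    [[-23, -20, -7], [-10, 12, 48], 0.26],
    [[-26.5, -23, -7], [-11, 13, 56], 0.26],
    [[-30, -26, -7], [-12, 15, 63], 0.26],
    [[-33.5, -29, -7], [-14, 17, 70], 0.26],
    [[-37, -32, -6], [-15.2, 18.5, 77.9], 0.26],
    [[-40, -35, -6], [-15.2, 18.5, 77.9], 0.26],
  ],
  newtons=20,
)

```text
clock: 1.3
tool_pos: [0.4544, 0.1673, 0.2975]
eef_rot: [0.713, 0.674, 0.138, -0.133]
contact_force: [0.7, 0.3, -0.1]
opening: 0.738
finger_force: 0.0
```

Run:
```python
from h import *;from plant import r
s=r.get_state();p=np.load("p.npy");togo(s,p,[50,41,60]);print(s["tool_pos"],np.round(s["q"],2))
```

```text
shift cm [-18.77  16.11  11.16] rot [-0.08 -0.08 -0.37] tcp in slicer mm [-138.5 -118.7  172.1] t 1.3 F slicer [-0.3  0.7 -0.2] op 0.7384583509991124
[0.45437555 0.16728371 0.29750381] [-0.11  0.41 -0.13  2.02 -0.53  0.67  0.13]
```

Request:
carry_out(
  rows=[
    [[-3, 3, 0], [0, 0, 0], 0.26],
    [[-6, 6, 0], [0, 0, 0], 0.26],
    [[-9.5, 9, 0], [0, 0, 0], 0.26],
    [[-13, 12, 0], [0, 0, 0], 0.26],
    [[-16, 14.5, 2], [0, 0, -0.4], 0.26],
    [[-18.8, 16.1, 4], [0, 0, -0.4], 0.26],
    [[-18.8, 16.1, 8], [0, 0, -0.4], 0.26],
    [[-18.8, 16.1, 11.1], [0, 0, -0.4], 0.26],
    [[-18.8, 16.1, 11.1], [0, 0, -0.4], 0.26],
    [[-18.8, 16.1, 11.1], [0, 0, -0.4], 0.26],
  ],
)

```text
clock: 2.3
tool_pos: [0.6084, 0.0299, 0.1251]
eef_rot: [0.709, 0.679, 0.139, -0.132]
contact_force: [0.1, -0.1, 0.0]
opening: 0.738
finger_force: 0.0
```

Run:
```python
from h import *;from plant import r
p=np.load("p.npy")
a=[]
for n in("side","top"):
    d=r.snapshot(n);np.savez(f"pics/{n}1.npz",**d)
    q=proj(d,W(p,[[50,41,60]]))[0].round().astype(int);a.append(cv2.resize(d["image"][q[1]-45:q[1]+45,q[0]-60:q[0]+60],None,fx=5,fy=5,interpolation=3)[:,:])
    print(n,q)
cv2.imwrite("pics/c1.png",cv2.resize(np.vstack(a),None,fx=.66,fy=.66)[:,:,::-1])
togo(r.get_state(),p,[50,41,18])
```

```text
side [301 248]
top [305 212]
shift cm [-0.38 -0.26  4.45] rot [ 0.16 -0.06  0.4 ] tcp in slicer mm [46.3 43.4 62.5] t 2.4 F slicer [-0.2  0.1  0.5] op 0.7398632939306953
```

View pics/c1.png

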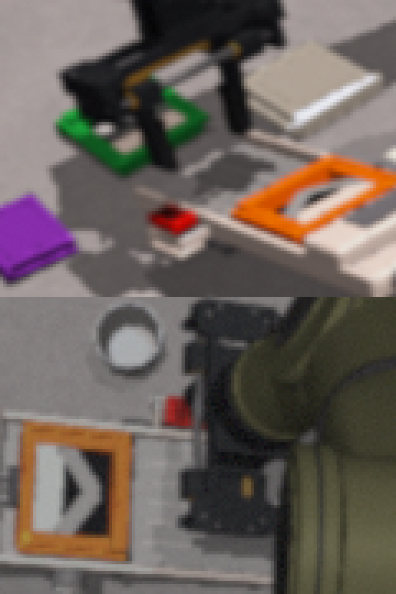

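The side crop shows the key finger right above the red key, and the other finger over the ramp below the insert. Next I'll go down to just above the key and check the tips.

Request:
carry_out(
  rows=[
    [[-0.4, -0.25, 1.5], [0.2, 0, 0.4], 0.26],
    [[-0.4, -0.25, 2.6], [0.2, 0, 0.4], 0.26],
    [[-0.4, -0.25, 3.6], [0.2, 0, 0.4], 0.26],
    [[-0.4, -0.25, 3.8], [0.2, 0, 0.4], 0.26],
    [[-0.4, -0.25, 3.8], [0.2, 0, 0.4], 0.26],
  ],
)

```text
clock: 2.9
tool_pos: [0.6062, 0.0411, 0.0877]
eef_rot: [0.711, 0.676, 0.137, -0.134]
contact_force: [-0.1, -0.2, 0.2]
opening: 0.743
finger_force: 0.0
```

Run:
```python
from h import *;from plant import r
p=np.load("p.npy")
d=r.snapshot("side");np.savez("pics/side2.npz",**d)
u0,v0=260,225
a=cv2.resize(d["image"][v0:v0+70,u0:u0+95],None,fx=8,fy=8,interpolation=3)
cv2.imwrite("pics/c2.png",a[:,:,::-1])
s=r.get_state();togo(s,p,[50,41,7])
C=R.from_quat(s["eef_rot"])
for sy in(1,-1):
  for dx in(-9,9):
    for dy in (32.5,50):
      print(sy,dx,dy,((proj(d,s["tool_pos"]+C.apply([dx/1000,sy*dy/1000,0]))[0]-[u0,v0])*8).round())
print(((proj(d,W(p,[[33,69,16],[77,69,16],[77,95,16],[33,95,16]]))-[u0,v0])*8).round())
```

```text
shift cm [-0.02  0.14  1.55] rot [-0.24 -0.12 -0.01] tcp in slicer mm [49.8 39.7 22.5] t 2.95 F slicer [-1.1 -0.3 -0.6] op 0.7408355475487988
1 -9 32.5 [275. 316.]
1 -9 50 [235. 337.]
1 9 32.5 [303. 326.]
1 9 50 [262. 348.]
-1 -9 32.5 [422. 237.]
-1 -9 50 [460. 217.]
-1 9 32.5 [450. 247.]
-1 9 50 [489. 226.]
[[327. 343.]
 [260. 317.]
 [200. 349.]
 [266. 375.]]
```

View pics/c2.png

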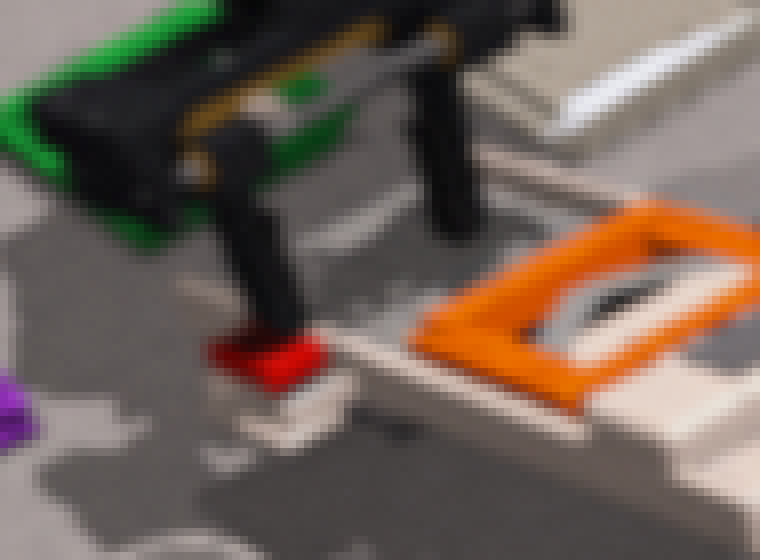

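The view matches the prediction: the key finger is over the key and the other finger is low over the ramp. Pressing now.

Request:
carry_out(
  rows=[
    [[0, 0.2, 0.4], [-0.2, 0, 0], 0.26],
    [[0, 0.2, 0.8], [-0.2, 0, 0], 0.26],
    [[0, 0.2, 1.1], [-0.2, 0, 0], 0.26],
    [[0, 0.2, 1.4], [-0.2, 0, 0], 0.26],
    [[0, 0.2, 1.6], [-0.2, 0, 0], 0.26],
    [[0, 0.2, 1.7], [-0.2, 0, 0], 0.26],
    [[0, 0.2, 1.7], [-0.2, 0, 0], 0.26],
    [[0, 0.2, 1.7], [-0.2, 0, 0], 0.26],
    [[0, 0.2, 1.7], [-0.2, 0, 0], 0.26],
  ],
)

```text
clock: 3.85
tool_pos: [0.6099, 0.0456, 0.0749]
eef_rot: [0.712, 0.676, 0.14, -0.131]
contact_force: [-4.0, -6.3, 18.8]
opening: 0.743
finger_force: 10.3
```

Run:
```python
from h import *;from plant import r
p=np.load("p.npy")
d=r.snapshot("side")
u0,v0=260,225
a=cv2.resize(d["image"][v0:v0+70,u0:u0+95],None,fx=8,fy=8,interpolation=3)
cv2.imwrite("pics/c3.png",a[:,:,::-1])
s=r.get_state();togo(s,p,[50,41,7])
```

```text
shift cm [ 0.03 -0.18  0.13] rot [ 0.17 -0.08 -0.01] tcp in slicer mm [50.3 42.8  8.3] t 3.9 F slicer [-0.6 -4.4 20.3] op 0.7382770373233328
```

View pics/c3.png

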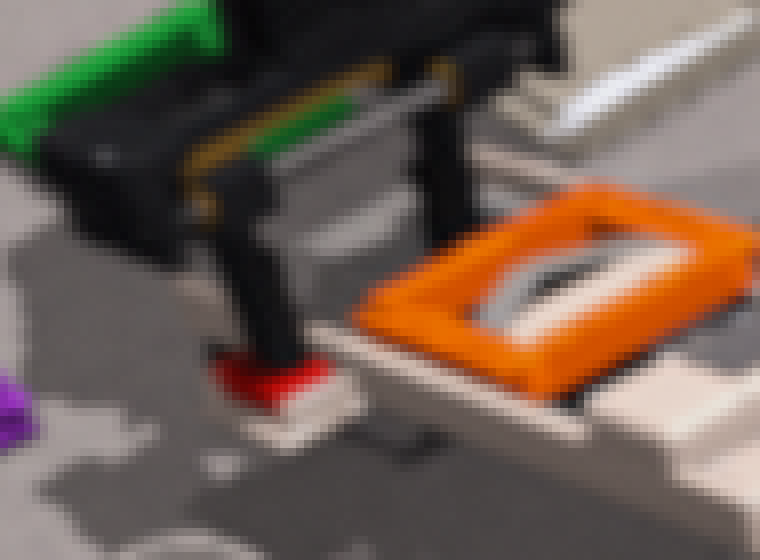

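The insert is off the latch and lies against the ramp finger. The key is pressed down with about 20 N. I'll hold for a moment and check that it's still.

Request:
carry_out(
  rows=[
    [[0, 0, 0], [0, 0, 0], 0.26],
    [[0, 0, 0], [0, 0, 0], 0.26],
    [[0, 0, 0], [0, 0, 0], 0.26],
    [[0, 0, 0], [0, 0, 0], 0.26],
    [[0, 0, 0], [0, 0, 0], 0.26],
    [[0, 0, 0], [0, 0, 0], 0.26],
  ],
)

```text
clock: 4.5
tool_pos: [0.6099, 0.0456, 0.0749]
eef_rot: [0.712, 0.676, 0.14, -0.131]
contact_force: [-4.9, -5.9, 17.4]
opening: 0.739
finger_force: 10.3
```

Run:
```python
from h import *;from plant import r
p=np.load("p.npy")
d=r.snapshot("side");t=r.snapshot("top")
u0,v0=260,225
a=cv2.resize(d["image"][v0:v0+70,u0:u0+95],None,fx=8,fy=8,interpolation=3)
b=cv2.imread("pics/c3.png")[:,:,::-1]
print("diff",np.abs(cv2.GaussianBlur(a,(0,0),8).astype(int)-cv2.GaussianBlur(b,(0,0),8)).max())
for x in(36,41,46):print(x,((proj(d,W(p,[[x,50,22],[x,-50,22],[x-95,57,18],[x-95,-57,18]]))-[u0,v0])*8).round().tolist())
for z in(16,7):print("key",z,((proj(d,W(p,[[33,69,z],[77,69,z],[77,95,z],[33,95,z]]))-[u0,v0])*8).round().tolist())
for g in [(d,"side"),(t,"top")]:
    np.savez(f"pics/{g[1]}4.npz",**g[0])
a2=cv2.resize(t["image"][170:270,200:345],None,fx=5,fy=5,interpolation=3);cv2.imwrite("pics/c4.png",a2[:,:,::-1])
togo(r.get_state(),p,[50,41,7])
```

```text
diff 9
36 [[361.0, 302.0], [584.0, 184.0], [504.0, 378.0], [765.0, 234.0]]
41 [[354.0, 299.0], [575.0, 181.0], [496.0, 375.0], [756.0, 232.0]]
46 [[346.0, 297.0], [567.0, 179.0], [487.0, 372.0], [747.0, 229.0]]
key 16 [[327.0, 343.0], [260.0, 317.0], [200.0, 349.0], [266.0, 375.0]]
key 7 [[334.0, 365.0], [267.0, 340.0], [207.0, 371.0], [273.0, 398.0]]
shift cm [ 0.03 -0.18  0.13] rot [ 0.17 -0.08 -0.01] tcp in slicer mm [50.3 42.8  8.3] t 4.6 F slicer [-1.1 -3.7 19. ] op 0.7391363618768628
```

View pics/c4.png

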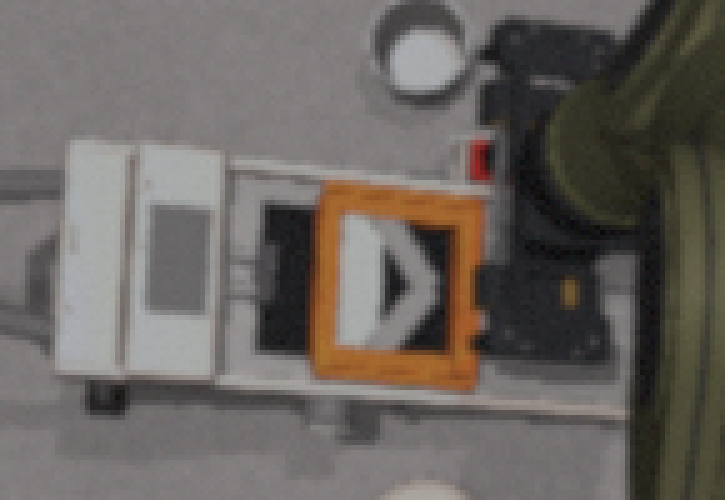

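The top view shows the insert straight between the rails and about 41 mm down the ramp, against the finger. The picture hasn't changed over time, and the key's pixels match its fully down position. Handing in.

```bash
python3 -c "
from plant import r
print(r.finish_job())"
```

```text
the job is handed in; nothing more can be done
None
```

I pressed the key right down and the insert came off its latch; it now lies still against the waiting finger, about 41 mm down the ramp. The key is still held down, no other goods were touched, and I handed the job in at about 4.6 s; no verdict came back.

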